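# Count the blue colonies on the pressure-plate colony counter

### The arm

A 6-joint arm with a two-finger parallel gripper is mounted at the origin on the work surface. World frame = base frame: x ahead of the robot, y to its left, z up, the work surface at z = 0. Lengths are in mm, angles in rad, forces in N, time in s.
With the tool pointing down it reaches from about 325 to 900 mm from the base axis. Payload 3.5 kg.
Tool frame: the origin (TCP) lies between the finger pads, 19 mm behind the fingertips; this is the grasp point; z points along the fingers, y is the line along which they close (so a half turn about z gives the same grasp; the last joint's range is limited). The gripper opens to 85 mm and grips with 20 to 120 N. Pads are 22 mm wide; open, the fingers measure 114 mm over their backs; the gripper's body (76 mm by 85 mm) begins 54 mm behind the grasp point. The pads swing forward as they close: fully open they stand 13 mm farther back than shut.
Start: joints at [1.223, 0.276, -0.026, 1.268, 0, 1.467], TCP at [151.483, 606.362, 250.013] pointing down, gripper open.
Joint ranges: [-3.12, 3.12], [-0.85, 1.88], [-1.08, 1.24], [-1.95, 2.15], [-1.57, 1.53], [-3.14, 3.14]. Speed limits (rad/s): [2.57, 2.57, 3.14, 3.14, 3.14, 3.14].

### API

Orientations are given as a 3x3 rotation matrix whose columns are the frame's x, y, z axes.
In Python, from workcell import * gives the robot as it stands.
- The arm moves only by the shell command python3 -m crank 'ROWS' [FORCE]. ROWS is JSON, one flat list of numbers, 7 for each row, row after row: the shift along the tool's x, y, z normalised to -1 to 1, where 1 is 0.1 m, then the turn, a rotation vector about the tool's x, y, z normalised to -1 to 1, where 1 is pi/2 rad, then the closure, from 0 (fully open) to 1 (shut). In form: [tx, ty, tz, wx, wy, wz, fingers, tx, ty, tz, wx, wy, wz, fingers, ...]. A call has 1 to 5 rows; each row is the pose to reach, as a shift and turn from the pose commanded when the call began, along the tool's axes at that moment; what a row does not reach only later rows make up. A row lasts 1/10 s, in which the tool goes at most 50 mm and 8.59 degrees, less where a joint would pass 70% of its speed; a pose out of reach is approached as far as the arm can. A call with a number of a shift or a turn outside -1 to 1 is refused whole. A call with a gripper value outside its range is refused whole. The fingers move at their own pace and stop on an object; FORCE is the grip in N (left out, the last holds). Time passes only in rows, so rows that repeat a pose let the fingers close. It gives the time, the measured TCP pose, the force, the opening and the grip force at its end, in the units of the state.
- get_obs(): the state, without advancing time (a new reading comes with each control period).
- snapshot(name): name is "scene" or "top" or "wrist"; returns the picture (384x512x3 uint8, red, green, blue); there is no depth.
- camera_info(name): a dict with "intrinsics" (3x3 intrinsics, pixels), "position" and "rotation" of the camera in the world. Camera axes: x right, y up, looking along -z (the intrinsics and any distortion apply to the point x, -y, -z); pixel columns grow to the right and rows downward; lengths in mm; the calibration is good to about 2 mm. A picture is of the moment at which its call begins: read the wrist's pose just before it. camera_info takes no time and is no camera call; for the wrist camera it gives the pose at the moment of the call.
- job_done(): hands the job in; it is judged then, once.
Trained networks look in the newest picture that a camera, given by its name, has taken for a name from the list of things; names that differ only in an ending like _2 or _b are one class to them, and where a whole thing is asked for, a point or a joint stands for the part that bears it (a point fixed in the world has none). Each returns a list of dicts, best first, with "conf" (0 to 1); they miss things now and then, are a little off and sometimes report something else, mostly with a low value. They report only what shows in the picture. A call takes as long as a camera call.
- regions_of(label, camera): "region" (384x512 bool, what is visible of it).
- mark_of(label, camera): "centre" ([x, y, z] in mm, in world coordinates, good to about 4 mm: a listed point, or the origin of a listed thing).
The state is a dict: "time_s": time; "q": joint angles; "dq": joint speeds; "joint_efforts": joint torques, N m; "tcp_pos": TCP position; "orientation": TCP orientation; "wrist_force": force on the tool from outside, world axes, zero at the start; "torque": the same for the moment, N m; "grip_width": finger opening in mm; "gripper_force": force on a finger pad.
Only numpy, scipy, OpenCV 4.12 (cv2) and the standard library are available. Lean on these libraries where they do the work, as an engineer would, in place of code of your own. Each camera call takes 0.05 s, during which the arm holds its last target. There are 200 camera calls.

### The job

Count the five blue colonies of the petri dish on the colony counter by touch: with the fingers closed and pointing straight down, start at the blue colony beside the black pen tick and follow the row to its other end, centring the fingertips on each in turn and pressing lightly until the sprung plate under the dish goes about half way down (3 mm or a little more), then letting it come right back up before the next. Press none of the pink colonies, never press hard, do not lift or shift the dish, and leave everything else on the bench alone. Finish with the hand clear of the dish.

Things in the scene. Friction and masses are not known exactly. Their poses are not given: they have to be found in the camera images.
- dish: Closed petri dish, loose, lying agar side up on the counter's round plate: lid 150 mm across, 11 mm high, below; flat top 145 mm across, 16 mm above its underside; cream agar with flat round colonies 10 mm across, five blue and three pink; black pen tick (14 x 6 mm) at the rim just outside the first blue one. 85 g. Origin: centre of underside; z up. May be turned any way.
- blue1 (a point): Centre of the first (beside the pen tick) blue colony, on the flat top of the dish. The five follow one another in a shallow arc, 26 to 29 mm apart.
- blue2 (a point): Centre of the second blue colony, on the flat top of the dish. The five follow one another in a shallow arc, 26 to 29 mm apart.
- blue3 (a point): Centre of the third blue colony, on the flat top of the dish. The five follow one another in a shallow arc, 26 to 29 mm apart.
- blue4 (a point): Centre of the fourth blue colony, on the flat top of the dish. The five follow one another in a shallow arc, 26 to 29 mm apart.
- blue5 (a point): Centre of the fifth and last blue colony, on the flat top of the dish. The five follow one another in a shallow arc, 26 to 29 mm apart.
- pink1 (a point): Centre of a pink colony (not to be pressed), on the flat top of the dish, at least 33 mm from every blue one.
- pink2 (a point): Centre of a pink colony (not to be pressed), on the flat top of the dish, at least 33 mm from every blue one.
- pink3 (a point): Centre of a pink colony (not to be pressed), on the flat top of the dish, at least 33 mm from every blue one.
- plate (a joint): How far the counter's round sprung plate (170 mm across, under the dish) is down: 0 = up at rest, 0.006 = on its hard stop. Pressed through the dish it starts to move at about 1 N, needs about 3 N at 2.5 mm and 6 N at the bottom, and springs back when let go. The counter registers a touch at 2.5 mm.
- stage (a point): Centre of the plate's top face at rest, 78 mm above the table; its axes are the counter's (x towards the rear console, away from the robot when not turned). The dish lies centred here, between three small stops 6 mm high that leave it 2 mm of play.
- counter: White colony counter, fixed: 320 mm wide (y), from 110 mm in front of its origin to 173 mm behind; deck 70 mm above the table, rear console 100 mm; a magnifier 105 mm across is swung aside at the right rear (120 mm behind, 210 mm right of the origin, 196 mm high). Origin: on the table below the plate's centre; x to the console.
- dropper1: Amber dropper bottle with white teat, 30 mm across, 83 mm high, standing loose on the counter's deck to the right of the plate. Origin: centre of its underside. Leave it alone.
- dropper2: Amber dropper bottle, 30 mm across, 83 mm high, on the table at the right. Origin: centre of its underside. Leave it alone.
- dropper3: Another such dropper bottle on the table at the right. Origin: centre of its underside. Leave it alone.
- pen: White marker pen with dark cap, 137 x 13 x 15 mm, lying along x on the counter's deck to the left of the plate. Origin: centre of its underside. Leave it alone.
- spare_dishes: Stack of three small petri dishes, 90 mm across, 48 mm high, on the table at the left. Origin: centre of its underside. Leave it alone.
- rack: Steel rack, 200 x 75 mm, with eight capped tubes, 120 mm high, on the table at the left. Origin: centre of its underside. Leave it alone.
- tally: Round steel hand tally counter, 46 mm across, 38 mm high, on the table at the right. Origin: centre of its underside. Leave it alone.

How it is judged (in metres and radians):
On the way, in this order (a step that is already met when the one before it is completed fails the run):
1. the first (beside the pen tick) blue colony is pressed lightly and the plate dips at least 2.5 mm (contact force between the fingers and dish above 0.5 N and horizontal distance between the grasp point and blue1 below 0.01 m and value of joint plate above 0.0025 m), for 0.05 s.
2. the plate is let up again (within 1 mm of its top) (value of joint plate below 0.001 m), for 0.05 s.
3. the second blue colony is pressed lightly and the plate dips at least 2.5 mm (contact force between the fingers and dish above 0.5 N and horizontal distance between the grasp point and blue2 below 0.01 m and value of joint plate above 0.0025 m), for 0.05 s.
4. the plate is let up again (within 1 mm of its top) (value of joint plate below 0.001 m), for 0.05 s.
5. the third blue colony is pressed lightly and the plate dips at least 2.5 mm (contact force between the fingers and dish above 0.5 N and horizontal distance between the grasp point and blue3 below 0.01 m and value of joint plate above 0.0025 m), for 0.05 s.
6. the plate is let up again (within 1 mm of its top) (value of joint plate below 0.001 m), for 0.05 s.
7. the fourth blue colony is pressed lightly and the plate dips at least 2.5 mm (contact force between the fingers and dish above 0.5 N and horizontal distance between the grasp point and blue4 below 0.01 m and value of joint plate above 0.0025 m), for 0.05 s.
8. the plate is let up again (within 1 mm of its top) (value of joint plate below 0.001 m), for 0.05 s.
9. the fifth and last blue colony is pressed lightly and the plate dips at least 2.5 mm (contact force between the fingers and dish above 0.5 N and horizontal distance between the grasp point and blue5 below 0.01 m and value of joint plate above 0.0025 m), for 0.05 s.
At the end, for the whole second after the job is handed in: All five blue colonies pressed in order (tool point within 10 mm of each centre, plate down 2.5 mm or more, up within 1 mm between touches); plate up, dish flat and at rest within 5 mm of the plate's centre, every bystander within 12 mm of its start (value of joint plate below 0.001 m and horizontal distance between dish and stage below 0.005 m and z of dish in the frame of stage below 0.003 m and angle between dish's own z axis and vertical below 0.05 rad and linear speed of dish below 0.02 m/s and distance of each of dropper1, dropper2, dropper3, pen, spare_dishes, rack, tally from where it was at the start of the episode below 0.012 m).
It fails at once if the dish is pressed harder than 20 N (contact force between the fingers and dish above 20 N).
It fails at once if a pink colony is pressed (plate dips with the fingertips within 10 mm of it) ((contact force between the fingers and dish above 0.5 N and horizontal distance between the grasp point and pink1 below 0.01 m and value of joint plate above 0.0025 m) or (contact force between the fingers and dish above 0.5 N and horizontal distance between the grasp point and pink2 below 0.01 m and value of joint plate above 0.0025 m) or (contact force between the fingers and dish above 0.5 N and horizontal distance between the grasp point and pink3 below 0.01 m and value of joint plate above 0.0025 m)).
It fails at once if the dish is lifted (more than 5 mm) or tipped (z of dish in the frame of stage above 0.005 m or angle between dish's own z axis and vertical above 0.12 rad).
It fails at once if the dish is shifted more than 6 mm on the plate (horizontal distance between dish and stage above 0.006 m).
It fails at once if a bystander is moved more than 15 mm (distance of any of dropper1, dropper2, dropper3, pen, spare_dishes, rack, tally from where it was at the start of the episode above 0.015 m).
It also fails if it takes over 56 s, if anything falls off the work surface, if the arm or the gripper's body presses on something with over 40 N, if the wrist force passes 120 N, or if a joint passes its speed limit or range.

## Working session

There is one attempt and no reset: what is moved stays moved. The work goes in short steps, Python scripts to look and compute and a shell command to move; the robot and the scene stay as the last step left them, time stands still between calls to the robot, and variables do not carry over. Pictures are saved under pics/ and viewed, at most 10 in all, crops included, and the job is handed in when it is done.

```bash
mkdir -p pics; cat > h.py <<'E'
from workcell import *
import numpy as np, cv2
def ray(cam,u,v,z):
    c=camera_info(cam);K=np.array(c["intrinsics"]);R=np.array(c["rotation"]);p=np.array(c["position"])
    d=np.linalg.inv(K)@[u,v,1]; d=R@np.array([d[0],-d[1],-d[2]]); return p+d*(z-p[2])/d[2]
def proj(cam,P):
    c=camera_info(cam);K=np.array(c["intrinsics"]);R=np.array(c["rotation"]);p=np.array(c["position"])
    d=R.T@(np.array(P)-p); q=K@[d[0],-d[1],-d[2]]; return q[:2]/q[2]
E
python3 - <<'E'
from h import *
o=get_obs();print(o["time_s"],o["tcp_pos"],o["orientation"],o["wrist_force"])
for c in("top","scene"):
    im=snapshot(c);cv2.imwrite(f"pics/{c}0.png",im[:,:,::-1])
    print(c,camera_info(c)["position"])
    for l in("blue1","blue2","blue3","blue4","blue5","pink1","pink2","pink3","dish","stage"):
        print(l,[(np.round(m["centre"]),round(m["conf"],2),np.round(proj(c,m["centre"]))) for m in mark_of(l,c)[:2]])
E
```

```text
0.0 [151.22760205 605.66724012 248.83294174] [[-9.70188132e-01  2.42351805e-01 -7.68763947e-04]
 [ 2.42352913e-01  9.70185841e-01 -2.12102541e-03]
 [ 2.31809560e-04 -2.24410586e-03 -9.99997455e-01]] [-0.20707375  0.51609186  0.1216748 ]
top [ 209.61068592   18.79914719 1426.44981961]
blue1 [(array([551., -99.,  95.]), 0.97, array([305., 178.])), (array([590., -68.,  90.]), 0.92, array([296., 165.]))]
blue2 [(array([551., -99.,  95.]), 0.97, array([305., 178.])), (array([590., -68.,  90.]), 0.92, array([296., 165.]))]
blue3 [(array([551., -99.,  95.]), 0.97, array([305., 178.])), (array([590., -68.,  90.]), 0.92, array([296., 165.]))]
blue4 [(array([551., -99.,  95.]), 0.97, array([305., 178.])), (array([590., -68.,  90.]), 0.92, array([296., 165.]))]
blue5 [(array([551., -99.,  95.]), 0.97, array([305., 178.])), (array([590., -68.,  90.]), 0.92, array([296., 165.]))]
pink1 [(array([578., -32.,  94.]), 0.9, array([284., 167.])), (array([ 585., -115.,   97.]), 0.61, array([311., 168.]))]
pink2 [(array([578., -32.,  94.]), 0.9, array([284., 167.])), (array([ 585., -115.,   97.]), 0.61, 
[... 760 characters left out ...]
 91.]), 0.81, array([219., 178.]))]
blue5 [(array([648., -80.,  91.]), 0.91, array([191., 188.])), (array([564., -74.,  91.]), 0.81, array([219., 178.]))]
pink1 [(array([ 583., -119.,   91.]), 0.94, array([206., 171.])), (array([580., -36.,  89.]), 0.73, array([220., 190.]))]
pink2 [(array([ 583., -119.,   91.]), 0.94, array([206., 171.])), (array([580., -36.,  89.]), 0.73, array([220., 190.]))]
pink3 [(array([ 583., -119.,   91.]), 0.94, array([206., 171.])), (array([580., -36.,  89.]), 0.73, array([220., 190.]))]
dish [(array([595., -85.,  82.]), 0.91, array([208., 182.])), (array([353., 415.,   1.]), 0.25, array([383., 294.]))]
stage [(array([616., -71.,  93.]), 0.4, array([203., 186.]))]
```

View pics/top0.png

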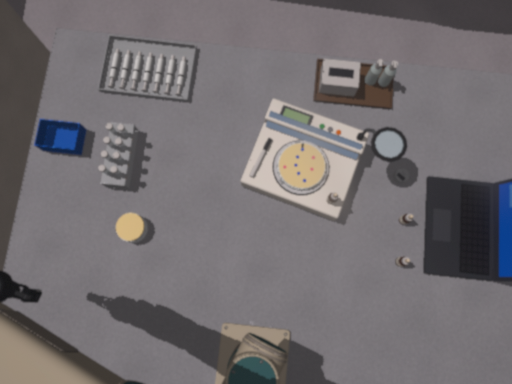

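View pics/scene0.png

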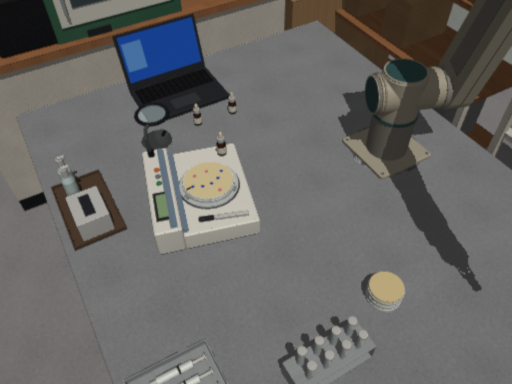

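The top view shows the dish at about (302,165), with the tick at its rear edge (302,147). Next I close the fingers and carry the wrist camera over the dish.

```bash
python3 -m crank '[-0.3,-0.3,-0.2,0,0,0,1,-0.6,-0.6,-0.5,0,0,0,1,-1,-1,-0.7,0,0,0,1,-1,-1,-0.7,0,0,0,1]' 20
python3 -m crank '[-0.3,-0.3,0,0,0,0,1,-0.6,-0.6,0,0,0,0,1,-0.9,-0.9,0,0,0,0,1,-1,-1,0,0,0,0,1]'
python3 -m crank '[-0.3,-0.3,0,0,0,0,1,-0.6,-0.6,0,0,0,0,1,-0.9,-0.9,0,0,0,0,1,-1,-1,0,0,0,0,1]'
python3 -c "from h import *;print(get_obs()['q'])"
```

```text
time_s: 1.5
tcp_pos: [226.2, 483.2, 323.1]
orientation: [[-0.969, 0.245, 0.003], [0.245, 0.969, 0.003], [-0.002, 0.003, -1.0]]
wrist_force: [-0.1, 0.7, 0.8]
grip_width: 28.4
gripper_force: 0.0
time_s: 1.9
tcp_pos: [297.9, 361.6, 319.8]
orientation: [[-0.969, 0.245, -0.0], [0.245, 0.969, -0.001], [-0.0, -0.001, -1.0]]
wrist_force: [0.4, -0.1, -0.3]
grip_width: 0.1
gripper_force: 0.0
time_s: 2.3
tcp_pos: [371.1, 240.9, 319.9]
orientation: [[-0.969, 0.245, 0.0], [0.245, 0.969, -0.0], [-0.0, -0.0, -1.0]]
wrist_force: [-0.2, 0.8, 0.4]
grip_width: -0.1
gripper_force: 0.0
[ 4.29584277e-01 -8.36787948e-02 -2.79913607e-01  1.37426269e+00
 -3.56154484e-04  6.77244661e-01]
```

```bash
python3 -m crank '[-0.3,-0.3,0,0,0,0,1,-0.6,-0.6,0,0,0,0,1,-0.9,-0.9,0,0,0,0,1,-1,-1,0,0,0,0,1]'
python3 -m crank '[-0.3,-0.3,0,0,0,0,1,-0.6,-0.6,0,0,0,0,1,-0.9,-0.9,0,0,0,0,1,-1,-1,0,0,0,0,1]'
python3 -m crank '[-0.2,-0.4,0,0,0,0,1,-0.4,-0.75,0,0,0,0,1,-0.4,-0.75,0,0,0,0,1,-0.4,-0.75,0,0,0,0,1,-0.4,-0.75,0,0,0,0,1]'
python3 - <<'E'
from h import *
o=get_obs();print(o["q"])
im=snapshot("wrist");cv2.imwrite("pics/w1.png",im[:,:,::-1])
print(camera_info("wrist"))
for l in("blue1","pink1","dish"):
    for m in mark_of(l,"wrist"): print(l,np.round(m["centre"],1),round(m["conf"],2),np.round(proj("wrist",m["centre"])))
E
```

```text
time_s: 2.7
tcp_pos: [444.4, 119.5, 319.7]
orientation: [[-0.969, 0.245, 0.001], [0.245, 0.969, -0.0], [-0.001, 0.0, -1.0]]
wrist_force: [0.3, 0.5, -0.5]
grip_width: 0.5
gripper_force: 0.0
time_s: 3.1
tcp_pos: [517.3, -1.7, 319.5]
orientation: [[-0.97, 0.245, 0.0], [0.245, 0.97, -0.0], [-0.0, 0.0, -1.0]]
wrist_force: [-0.6, 0.1, -0.2]
grip_width: -0.0
gripper_force: 0.0
time_s: 3.6
tcp_pos: [535.7, -80.9, 319.8]
orientation: [[-0.971, 0.241, -0.001], [0.241, 0.971, 0.001], [0.001, 0.001, -1.0]]
wrist_force: [0.5, 1.3, 0.1]
grip_width: -0.1
gripper_force: 0.0
[-2.69626172e-01  9.99657689e-02 -9.46687668e-02  1.37716558e+00
  7.70437559e-04 -2.61902050e-02]
{'intrinsics': array([[332.2382535 ,   0.        , 251.10657577],
       [  0.        , 332.2382535 , 184.34899304],
       [  0.        ,   0.        ,   1.        ]]), 'position': array([456.77733303, -61.88225208, 444.12957404]), 'rotation': array([[ 2.39284451e-01, -9.20899326e-01, -3.07713151e-01],
       [ 9.70949493e-01,  2.27010330e-01,  7.56531095e-02],
       [ 1.85166278e-04, -3.16876541e-01,  9.48466775e-01]])}
blue1 [641.1 -81.   92. ] 0.82 [273. 237.]
blue1 [615.7 -66.3  96.3] 0.75 [281. 217.]
blue1 [567.7 -75.7  93.9] 0.69 [263. 179.]
blue1 [591.4 -70.3  94.6] 0.64 [272. 198.]
blue1 [551.2 -98.9  97.8] 0.58 [239. 171.]
pink1 [ 582.7 -115.3   94.2] 0.75 [232. 199.]
pink1 [581.  -30.7  97.3] 0.74 [306. 182.]
pink1 [ 620.6 -119.1   96.4] 0.69 [237. 230.]
pink1 [605.1  39.7  69.2] 0.16 [364. 180.]
dish [592.8 -86.2  78.5] 0.88 [259. 197.]
dish [ 622.9 -118.3  100.3] 0.53 [238. 233.]
```

View pics/w1.png

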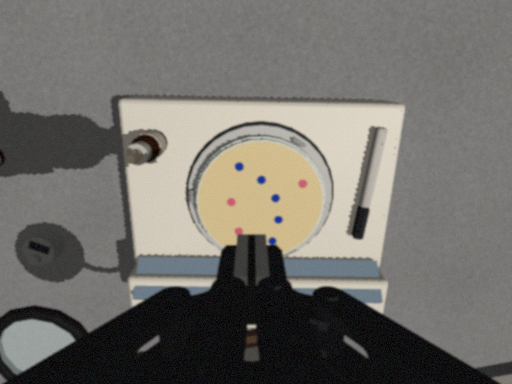

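The wrist view shows five blue colonies, from (239,167) to (272,241), and three pink ones at (303,184), (231,202) and (238,231). In the top view the tick lies at the rear end, so blue1 is the one at (272,241). Next I refine the centres by colour.

```bash
cat > blobs.py <<'E'
from h import *
def blobs(cam,im):
    h=cv2.cvtColor(im,cv2.COLOR_RGB2HSV).astype(int);c=(592,-86,94)
    for n,m in(("blue",(abs(h[...,0]-118)<16)&(h[...,1]>110)),("pink",((h[...,0]>165)|(h[...,0]<4))&(h[...,1]>70)&(h[...,2]>120))):
        k,_,st,ce=cv2.connectedComponentsWithStats(m.astype(np.uint8))
        for i in range(1,k):
            P=ray(cam,*ce[i],94)
            if np.hypot(P[0]-592,P[1]+86)<75: print(cam,n,st[i,4],np.round(ce[i],1),np.round(P,1))
E
python3 - <<'E'
from blobs import *
im=cv2.imread("pics/w1.png")[:,:,::-1]; blobs("wrist",np.ascontiguousarray(im))
im=cv2.imread("pics/top0.png")[:,:,::-1]; blobs("top",np.ascontiguousarray(im))
t=im[135:150,292:312].astype(int).sum(2); j=np.unravel_index(t.argmin(),t.shape);print("tick",j,t.min(),ray("top",292+j[1],135+j[0],94))
print(get_obs()["tcp_pos"],get_obs()["time_s"])
E
```

```text
wrist blue 37 [238.8 166.2] [547.2 -98.4  94. ]
wrist blue 35 [260.8 179.4] [567.7 -78.5  94. ]
wrist blue 34 [275.  197.7] [592.6 -67.9  94. ]
wrist blue 31 [278.  219.3] [619.3 -70.4  94. ]
wrist blue 37 [271.8 241.5] [645.6 -83.7  94. ]
wrist blue 1 [229. 248.] [ 641.8 -134.9   94. ]
wrist blue 1 [252. 248.] [ 648.4 -108.3   94. ]
wrist blue 2 [277.  251.5] [660.1 -80.5  94. ]
wrist blue 1 [229. 252.] [ 647.  -136.3   94. ]
wrist blue 1 [249. 254.] [ 655.4 -113.8   94. ]
wrist blue 1 [272. 254.] [662. -87.  94.]
wrist blue 2 [278.5 255. ] [665.1 -79.8  94. ]
wrist pink 47 [302.4 183.2] [583.  -34.7  94. ]
wrist pink 44 [230.8 201.8] [ 585.4 -117.6   94. ]
wrist pink 42 [238.3 231.1] [ 622.9 -118.5   94. ]
top pink 3 [312.7 157.3] [ 618.8 -117.1   94. ]
top pink 4 [284.5 166.5] [580.6 -34.6  94. ]
top pink 4 [311.5 168.5] [ 583.3 -116.6   94. ]
tick (np.int64(10), np.int64(10)) 314 [654.29335263 -81.35963665  94.        ]
[535.80264932 -81.1439585  320.13740439] 3.8
```

```bash
python3 -m crank '[-0.35,0.08,0.2,0,0,0,1,-0.7,0.16,0.5,0,0,0,1,-1,0.24,0.8,0,0,0,1,-1,0.24,0.8,0,0,0,1]'
python3 -m crank '[-0.03,0,0.4,0,0,0,1,-0.06,0,0.8,0,0,0,1,-0.06,0,1,0,0,0,1,-0.06,0,1,0,0,0,1,-0.06,0,1,0,0,0,1]'
cat > go.py <<'E'
from blobs import *
import sys
T={1:(644.5,-83.5),2:(618.3,-70.2),3:(591.5,-67.7),4:(566.7,-78),5:(546.3,-98)}[int(sys.argv[1])]
o=get_obs();R=np.array(o["orientation"]);p=np.array(o["tcp_pos"])
print("t",o["time_s"],"p",np.round(p,1),"d rows",np.round(R.T@(np.array([*T,113])-p)/100,3),"F",np.round(o["wrist_force"],1))
E
python3 go.py 1
python3 -c "
from blobs import *
im=snapshot('wrist');cv2.imwrite('pics/w2.png',im[:,:,::-1]);blobs('wrist',im)"
```

```text
time_s: 4.2
tcp_pos: [639.0, -82.0, 233.8]
orientation: [[-0.971, 0.241, -0.007], [0.241, 0.971, 0.002], [0.008, 0.0, -1.0]]
wrist_force: [0.2, -0.3, -0.6]
grip_width: -0.3
gripper_force: 0.0
time_s: 4.7
tcp_pos: [644.6, -84.5, 141.2]
orientation: [[-0.97, 0.242, 0.0], [0.242, 0.97, -0.0], [-0.0, 0.0, -1.0]]
wrist_force: [0.4, -0.0, 0.4]
grip_width: 0.1
gripper_force: 0.0
t 4.7 p [644.6 -84.5 141.2] d rows [0.003 0.009 0.282] F [ 0.4 -0.   0.4]
wrist blue 306 [175.3  49.4] [547.5 -98.5  94. ]
wrist blue 274 [226.9  82.7] [568.3 -78.4  94. ]
wrist blue 240 [259.3 126.7] [593.3 -67.9  94. ]
wrist blue 206 [266.4 176.1] [620.3 -70.4  94. ]
wrist blue 178 [254.1 222.4] [645.4 -83.4  94. ]
wrist blue 1 [252. 239.] [655.4 -87.2  94. ]
wrist blue 1 [251. 245.] [659.  -88.7  94. ]
wrist blue 1 [273. 247.] [663.4 -76.5  94. ]
wrist blue 1 [226. 249.] [ 658.1 -103.5   94. ]
wrist blue 1 [229. 249.] [ 658.5 -101.8   94. ]
wrist blue 1 [269. 248.] [663.5 -78.9  94. ]
wrist blue 1 [270. 250.] [664.9 -78.6  94. ]
wrist blue 1 [250. 252.] [663.4 -90.3  94. ]
wrist blue 1 [252. 252.] [663.7 -89.2  94. ]
wrist blue 2 [225.5 254.5] [ 661.5 -104.8   94. ]
wrist blue 1 [228. 256.] [ 662.9 -103.6   94. ]
wrist blue 1 [253. 256.] [666.4 -89.3  94. ]
wrist pink 299 [319.9  92. ] [583.7 -34.5  94. ]
wrist pink 264 [162.9 135.7] [ 585.8 -117.8   94. ]
wrist pink 81 [184.1 198.1] [ 621.7 -117.6   94. ]
```

View pics/w2.png

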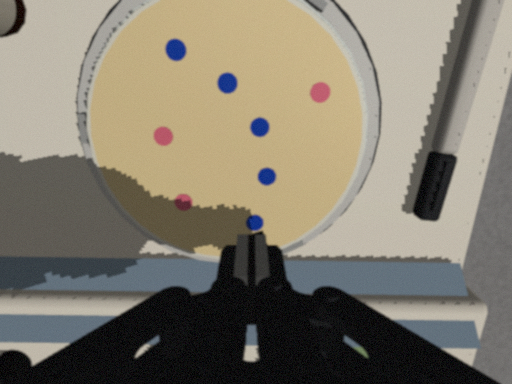

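The first blue colony sits just ahead of the fingertips at (254,222), and the positions agree to about 1 mm. I descend to touch height and then press in small steps.

```bash
python3 -m crank '[0,0.01,0.12,0,0,0,1,0,0.01,0.24,0,0,0,1,0,0.01,0.27,0,0,0,1,0,0.01,0.27,0,0,0,1]'
python3 -m crank '[0,0,0.02,0,0,0,1,0,0,0.02,0,0,0,1]'
python3 -m crank '[0,0,0.02,0,0,0,1,0,0,0.02,0,0,0,1]'
```

```text
time_s: 5.15
tcp_pos: [644.1, -83.6, 112.2]
orientation: [[-0.97, 0.242, -0.002], [0.242, 0.97, 0.001], [0.002, 0.0, -1.0]]
wrist_force: [-1.4, 0.3, 1.2]
grip_width: 0.0
gripper_force: 0.5
time_s: 5.35
tcp_pos: [644.8, -83.8, 111.1]
orientation: [[-0.97, 0.242, -0.0], [0.242, 0.97, 0.0], [0.0, 0.0, -1.0]]
wrist_force: [-1.3, -0.4, 1.1]
grip_width: -0.0
gripper_force: 1.0
time_s: 5.55
tcp_pos: [645.0, -83.8, 109.3]
orientation: [[-0.97, 0.242, 0.0], [0.242, 0.97, -0.0], [-0.0, 0.0, -1.0]]
wrist_force: [-1.1, -0.2, 3.2]
grip_width: -0.3
gripper_force: 1.7
```

```bash
python3 -m crank '[0,0,0.01,0,0,0,1,0,0,0.01,0,0,0,1,0,0,0.01,0,0,0,1]'
python3 -m crank '[0,0,0,0,0,0,1,0,0,0,0,0,0,1]'
```

```text
time_s: 5.85
tcp_pos: [645.0, -83.8, 108.3]
orientation: [[-0.97, 0.242, 0.0], [0.242, 0.97, -0.0], [-0.0, -0.0, -1.0]]
wrist_force: [-1.8, 0.0, 4.9]
grip_width: -0.4
gripper_force: 2.1
time_s: 6.05
tcp_pos: [645.0, -83.8, 108.2]
orientation: [[-0.97, 0.242, 0.0], [0.242, 0.97, -0.0], [-0.0, -0.0, -1.0]]
wrist_force: [-2.2, 0.7, 4.8]
grip_width: 0.4
gripper_force: 2.2
```

```bash
python3 -m crank '[0,0,-0.04,0,0,0,1,0,0,-0.15,0,0,0,1,0,0,-0.15,0,0,0,1,0,0,-0.15,0,0,0,1]'
sed -i 's/T={.*}\[/T={1:(645,-83.4),2:(619,-70.3),3:(592.3,-67.8),4:(567.4,-78.3),5:(547,-98.3)}[/' go.py
python3 go.py 2
```

```text
time_s: 6.45
tcp_pos: [645.4, -83.9, 123.5]
orientation: [[-0.97, 0.242, 0.001], [0.242, 0.97, -0.0], [-0.001, -0.0, -1.0]]
wrist_force: [-0.3, -0.2, -0.9]
grip_width: 0.0
gripper_force: 0.0
t 6.45 p [645.4 -83.9 123.5] d rows [0.29  0.068 0.104] F [-0.3 -0.2 -0.9]
```

```bash
python3 -m crank '[0.15,0.035,0,0,0,0,1,0.29,0.07,0,0,0,0,1,0.29,0.07,0,0,0,0,1,0.29,0.07,0,0,0,0,1]'
python3 -m crank '[0,0,0.09,0,0,0,1,0,0,0.12,0,0,0,1,0,0,0.14,0,0,0,1,0,0,0.15,0,0,0,1,0,0,0.15,0,0,0,1]'
python3 -m crank '[0,0,0,0,0,0,1,0,0,0,0,0,0,1]'
```

```text
time_s: 6.85
tcp_pos: [618.6, -70.0, 122.8]
orientation: [[-0.97, 0.242, 0.0], [0.242, 0.97, -0.0], [-0.0, -0.0, -1.0]]
wrist_force: [0.0, -0.5, -0.4]
grip_width: -0.2
gripper_force: 0.0
time_s: 7.35
tcp_pos: [619.3, -70.4, 108.6]
orientation: [[-0.97, 0.243, 0.001], [0.243, 0.97, -0.001], [-0.002, -0.0, -1.0]]
wrist_force: [0.2, -0.7, 4.1]
grip_width: 0.0
gripper_force: 2.0
time_s: 7.55
tcp_pos: [619.3, -70.3, 108.6]
orientation: [[-0.97, 0.242, 0.002], [0.242, 0.97, -0.001], [-0.002, -0.0, -1.0]]
wrist_force: [1.6, -1.1, 3.5]
grip_width: -0.1
gripper_force: 2.0
```

```bash
python3 -m crank '[0,0,-0.04,0,0,0,1,0,0,-0.15,0,0,0,1,0,0,-0.15,0,0,0,1,0,0,-0.15,0,0,0,1]'
python3 go.py 3
```

```text
time_s: 7.95
tcp_pos: [618.1, -69.8, 123.0]
orientation: [[-0.97, 0.242, -0.001], [0.242, 0.97, 0.0], [0.001, 0.0, -1.0]]
wrist_force: [0.0, -0.8, -0.6]
grip_width: 0.0
gripper_force: 0.0
t 7.95 p [618.1 -69.8 123. ] d rows [ 0.255 -0.043  0.1  ] F [ 0.  -0.8 -0.6]
```

```bash
python3 -m crank '[0.13,-0.02,0,0,0,0,1,0.26,-0.04,0,0,0,0,1,0.26,-0.04,0,0,0,0,1,0.26,-0.04,0,0,0,0,1]'
python3 -m crank '[0,0,0.09,0,0,0,1,0,0,0.12,0,0,0,1,0,0,0.14,0,0,0,1,0,0,0.15,0,0,0,1,0,0,0.15,0,0,0,1]'
python3 -m crank '[0,0,0,0,0,0,1,0,0,0,0,0,0,1]'
```

```text
time_s: 8.35
tcp_pos: [592.1, -67.5, 122.7]
orientation: [[-0.97, 0.242, -0.0], [0.242, 0.97, 0.0], [0.0, 0.0, -1.0]]
wrist_force: [-0.2, -0.2, -0.2]
grip_width: 0.0
gripper_force: 0.0
time_s: 8.85
tcp_pos: [593.0, -67.7, 108.5]
orientation: [[-0.97, 0.242, 0.001], [0.242, 0.97, -0.0], [-0.001, 0.0, -1.0]]
wrist_force: [0.3, -0.8, 4.4]
grip_width: 0.1
gripper_force: 2.1
time_s: 9.05
tcp_pos: [593.0, -67.7, 108.6]
orientation: [[-0.97, 0.242, 0.001], [0.242, 0.97, -0.0], [-0.001, 0.0, -1.0]]
wrist_force: [0.9, -0.5, 4.9]
grip_width: 0.0
gripper_force: 2.0
```

```bash
python3 -m crank '[0,0,-0.04,0,0,0,1,0,0,-0.15,0,0,0,1,0,0,-0.15,0,0,0,1,0,0,-0.15,0,0,0,1]'
python3 go.py 4
python3 -c "
from blobs import *
im=snapshot('wrist');blobs('wrist',im)"
```

```text
time_s: 9.45
tcp_pos: [591.9, -67.5, 123.1]
orientation: [[-0.97, 0.242, -0.0], [0.242, 0.97, 0.0], [0.0, -0.0, -1.0]]
wrist_force: [-0.2, -0.3, -0.4]
grip_width: -0.0
gripper_force: 0.0
t 9.45 p [591.9 -67.5 123.1] d rows [ 0.212 -0.164  0.101] F [-0.2 -0.3 -0.4]
wrist blue 270 [167.6 170.8] [546.2 -97.9  94. ]
wrist blue 249 [219.4 200.2] [566.7 -77.9  94. ]
wrist blue 26 [251.8 233.4] [588.2 -66.7  94. ]
wrist blue 1 [252. 238.] [590.7 -67.2  94. ]
wrist blue 1 [251. 243.] [593.4 -68.4  94. ]
wrist blue 1 [253. 245.] [594.8 -67.7  94. ]
wrist blue 2 [273.  247.5] [598.7 -58.   94. ]
wrist blue 1 [232. 248.] [593.8 -78.7  94. ]
wrist blue 1 [269. 248.] [598.4 -60.1  94. ]
wrist blue 2 [275.5 248.5] [599.5 -56.9  94. ]
wrist blue 1 [231. 250.] [594.8 -79.5  94. ]
wrist blue 2 [251.5 250. ] [597.4 -69.2  94. ]
wrist blue 1 [270. 250.] [599.7 -59.8  94. ]
wrist blue 1 [272. 250.] [600.  -58.8  94. ]
wrist blue 1 [275. 251.] [600.9 -57.4  94. ]
wrist blue 1 [226. 253.] [595.9 -82.5  94. ]
wrist blue 1 [252. 252.] [598.6 -69.2  94. ]
wrist blue 3 [223.7 255.7] [597.1 -84.1  94. ]
wrist 
[... 28230 characters left out ...]
[186. 356.] [ 656.3 -123.3   94. ]
wrist blue 1 [192. 356.] [ 657.1 -119.9   94. ]
wrist blue 1 [196. 357.] [ 658.4 -117.9   94. ]
wrist blue 1 [225. 356.] [ 661.8 -101.1   94. ]
wrist blue 2 [226.5 357.5] [ 663.1 -100.6   94. ]
wrist blue 2 [229.5 356.5] [662.8 -98.7  94. ]
wrist blue 1 [237. 357.] [664.2 -94.5  94. ]
wrist blue 1 [241. 357.] [664.7 -92.2  94. ]
wrist blue 3 [204.3 359.3] [ 661.2 -113.6   94. ]
wrist blue 1 [212. 358.] [ 661.4 -109.    94. ]
wrist blue 1 [231. 358.] [664.1 -98.1  94. ]
wrist blue 1 [215. 360.] [ 663.2 -107.7   94. ]
wrist blue 2 [220.5 360. ] [ 664.  -104.5   94. ]
wrist blue 1 [234. 360.] [665.9 -96.8  94. ]
wrist pink 269 [312.2 208.6] [582.1 -34.3  94. ]
```

The dish hasn't shifted: blue4 is at (566.7,-77.9) and blue5 at (546.2,-97.9). On to blue4.

```bash
python3 -m crank '[0.1,-0.08,0,0,0,0,1,0.21,-0.16,0,0,0,0,1,0.21,-0.16,0,0,0,0,1,0.21,-0.16,0,0,0,0,1]'
python3 -m crank '[0,0,0.09,0,0,0,1,0,0,0.12,0,0,0,1,0,0,0.14,0,0,0,1,0,0,0.15,0,0,0,1,0,0,0.15,0,0,0,1]'
python3 -m crank '[0,0,0,0,0,0,1,0,0,0,0,0,0,1]'
```

```text
time_s: 9.9
tcp_pos: [567.2, -78.2, 122.9]
orientation: [[-0.97, 0.243, -0.0], [0.243, 0.97, 0.0], [0.0, 0.0, -1.0]]
wrist_force: [1.0, 1.0, 1.3]
grip_width: -0.2
gripper_force: 0.0
time_s: 10.4
tcp_pos: [568.4, -78.1, 108.3]
orientation: [[-0.97, 0.242, 0.0], [0.242, 0.97, -0.0], [-0.0, -0.0, -1.0]]
wrist_force: [-1.4, -0.7, 4.5]
grip_width: -0.2
gripper_force: 2.1
time_s: 10.6
tcp_pos: [568.3, -78.1, 108.4]
orientation: [[-0.97, 0.242, 0.001], [0.242, 0.97, -0.0], [-0.001, -0.0, -1.0]]
wrist_force: [0.2, -0.4, 4.6]
grip_width: 0.2
gripper_force: 2.1
```

```bash
python3 -m crank '[0,0,-0.04,0,0,0,1,0,0,-0.15,0,0,0,1,0,0,-0.15,0,0,0,1,0,0,-0.15,0,0,0,1]'
python3 go.py 5
```

```text
time_s: 11.0
tcp_pos: [568.0, -77.9, 123.2]
orientation: [[-0.97, 0.242, 0.0], [0.242, 0.97, 0.0], [-0.0, 0.0, -1.0]]
wrist_force: [0.4, 0.4, -0.2]
grip_width: 0.2
gripper_force: 0.0
t 11.0 p [568.  -77.9 123.2] d rows [ 0.155 -0.249  0.102] F [ 0.4  0.4 -0.2]
```

```bash
python3 -m crank '[0.08,-0.12,0,0,0,0,1,0.16,-0.25,0,0,0,0,1,0.16,-0.25,0,0,0,0,1,0.16,-0.25,0,0,0,0,1]'
python3 -m crank '[0,0,0.09,0,0,0,1,0,0,0.12,0,0,0,1,0,0,0.14,0,0,0,1,0,0,0.15,0,0,0,1,0,0,0.15,0,0,0,1]'
python3 -m crank '[0,0,0,0,0,0,1,0,0,0,0,0,0,1]'
```

```text
time_s: 11.4
tcp_pos: [545.6, -98.9, 122.8]
orientation: [[-0.97, 0.244, -0.001], [0.244, 0.97, 0.0], [0.001, 0.0, -1.0]]
wrist_force: [0.1, -0.2, 0.2]
grip_width: 0.0
gripper_force: 0.0
time_s: 11.9
tcp_pos: [546.6, -98.5, 108.2]
orientation: [[-0.97, 0.242, 0.0], [0.242, 0.97, -0.0], [-0.0, -0.0, -1.0]]
wrist_force: [-1.0, -0.6, 4.5]
grip_width: -0.1
gripper_force: 2.1
time_s: 12.1
tcp_pos: [546.6, -98.5, 108.3]
orientation: [[-0.97, 0.242, 0.0], [0.242, 0.97, -0.0], [-0.0, -0.0, -1.0]]
wrist_force: [-0.8, -1.1, 3.6]
grip_width: 0.1
gripper_force: 2.1
```

All five are pressed. I lift well clear, check the dish, then hand in.

```bash
python3 -m crank '[0,0,-0.04,0,0,0,1,0,0,-0.3,0,0,0,1,0,0,-0.7,0,0,0,1,0,0,-1,0,0,0,1,0,0,-1,0,0,0,1]'
python3 -m crank '[0.2,0,-0.3,0,0,0,1,0.4,0,-0.7,0,0,0,1,0.6,0,-1,0,0,0,1,0.6,0,-1,0,0,0,1,0.6,0,-1,0,0,0,1]'
python3 - <<'E'
from h import *
im=snapshot("wrist");cv2.imwrite("pics/w3.png",im[:,:,::-1])
E
```

```text
time_s: 12.6
tcp_pos: [549.5, -98.9, 212.8]
orientation: [[-0.97, 0.242, 0.009], [0.242, 0.97, -0.002], [-0.009, 0.0, -1.0]]
wrist_force: [0.2, -0.9, -0.1]
grip_width: 0.1
gripper_force: 0.0
time_s: 13.1
tcp_pos: [488.1, -83.6, 307.7]
orientation: [[-0.97, 0.242, 0.001], [0.242, 0.97, 0.0], [-0.001, 0.0, -1.0]]
wrist_force: [0.6, -0.7, -0.1]
grip_width: -0.1
gripper_force: 0.0
```

View pics/w3.png

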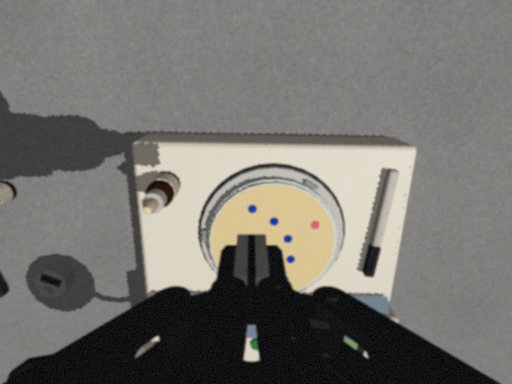

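The dish lies flat and in place at about (273,235). The dropper bottle (160,193) and the pen (380,222) look undisturbed, and the hand is clear.

```bash
python3 -c "from workcell import *;print(job_done())"
```

```text
the job is handed in; nothing more can be done
None
```

I pressed all five blue colonies lightly in order (about 4–5 N, an estimated 3.5–4.5 mm of plate travel), lifting clear after each, then handed the job in at about 13 s with the hand clear; the verdict was not shown.

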